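# Nest the washed measuring cups on their one hook

## Task

The three steel measuring cups have dried on the rail: take them off one at a time and hang them by their rings on the single hook of the grey stand, largest first, then the medium, then the small one inside it, bowls opening towards you. Slide each ring over the hook's spring keeper and gently home until it meets the collar or the cup before it and let go of it there; at the end the keeper must have sprung up in front of all three. The hook's clamp is adjusted by hand and is never quite where the stand suggests, so feel for the rod, and never lean on it with more than a light push (20 newtons would bend it); leave the other things on the worktop where they are.

Things in the scene. Friction and masses are not known exactly. Their poses are not given: they have to be found in the camera images.
- cup_large: large steel measuring cup, bowl 100 mm across, 34 deep, 0.16 kg, hanging plumb by its ring. Origin: centre of the ring at the top of the handle (inner diameter 13.5, round wire 4 mm). Own z up the handle; own x along the ring's axis, out through the bowl's floor: the bowl opens to -x. Bowl centre 135 mm below the origin, rim plane 23 mm in front (-x) of the origin, floor 11 mm behind.
- cup_medium: medium cup of the same set, same ring, grip, origin and axes; bowl 78 mm across, 28 deep, 0.12 kg; bowl centre 135 mm below the origin, rim plane 17 mm in front of the origin, floor 11 mm behind
- cup_small: small cup of the same set, same ring, grip, origin and axes; bowl 60 mm across, 21 deep, 0.09 kg; bowl centre 135 mm below the origin, rim plane 10 mm in front of the origin, floor 11 mm behind
- large_grip (a point): middle of the large cup's black grip, 33.5 mm below its ring's centre: 22 mm wide along the cup's y, 12 thick along x, 45 long along z. Take it from above across the 22 mm; when it is nested the next grip lies right behind (+x), so let the pads reach no farther than the grip's back face.
- medium_grip (a point): middle of the medium cup's grip, same size and place
- small_grip (a point): middle of the small cup's grip, same size and place
- drying_rail: fixed steel drip rail; origin under the middle of its tray (150 x 340 x 16 mm), x away from the robot, y along the rail. Three 6 mm pegs at y = -100, 0, 100 mm start at a 10 mm crossbar (x = 50, z = 250 mm) and rise 8 degrees towards -x to their ends at x = -25, z = 260 mm. One cup on each, any cup on any peg, ring at x = 0; it comes off lifted 4 mm, then drawn forward along the peg.
- hook_stand: fixed grey stand with the single hook; origin on the table, foot 160 x 140 mm, upright panel 110 wide, 222 mm high, front face at own x = 20 mm; own x away from the robot. The hook is a straight rigid rod, 9 mm thick, round end, parallel to own x, from the panel to its tip. Hook parts rise at most 10 mm over the rod's axis. The rod must never feel more than 20 N.
- nominal_tip (a point): where the hook's tip (end of its axis) would be with the clamp centred: stand x = -82, y = 0, z = 250 mm. The clamp was set by hand: the real rod lies up to 12 mm to either side (stand y) and up to 12 mm higher or lower, at the true x and direction, and stays there. This error is not reported: find it by touch or sight. The first 22 mm of rod from the tip are bare.
- home_large (a point): nominal (clamp centred) axis point, stand x = -8 mm, for the large ring's centre when home: its ring then touches the stop collar (22 mm across, front face at stand x = -6 mm). Each later grip stops against the one before: medium ring home at x = -20, small at x = -32 mm. A ring left hanging rests 2 mm below the rod's axis, keeping that x.
- keeper (a joint): the hook's spring keeper: a 3 mm wide brass leaf on top of the rod, hinged at stand x = -60 mm, rising like a ramp to 10 mm over the rod's axis at x = -42 mm; steep back edge at x = -40 mm. rad: 0 = up, 0.3 = flush with the rod. A ring pushed inwards presses it down (roughly 4 to 10 N of push) and it springs up behind; it stays down while a ring lies on it.
- kitchen_timer: bystander, not to be disturbed: white timer, 43 x 68 x 64 mm, origin under its middle
- dough_scraper: bystander, not to be disturbed: steel dough scraper with black back, lying, 101 x 122 x 15 mm, origin under its middle
- rubber_spatula: bystander, not to be disturbed: spatula with yellow handle and blue blade, lying, 298 x 52 x 16 mm, origin under its middle
- sugar_shaker: bystander, not to be disturbed: steel shaker, 68 mm across, 106 mm high, origin under its middle
- jam_jar: bystander, not to be disturbed: jam jar with white lid, 76 mm across, 92 mm high, origin under its middle

How it is judged:
By the outcome, as a careful person would: the job done as asked, in the order asked, and still so for the second after the job is handed in, with the robot touching nothing.
It also fails if it takes over 72 s, if anything falls off the work surface, if the arm or the gripper's body presses on something with over 40 N, if the wrist force passes 120 N, or if a joint passes its speed limit or range.

## Robot

A 6-joint arm with a two-finger parallel gripper is mounted at the origin on a cart in front of the work surface, level with it; the furniture and walls round the work are solid. World frame = base frame: x ahead of the robot, y to its left, z up, the work surface at z = 0. Lengths are in mm, angles in rad, forces in N, time in s.
With the tool pointing down it reaches from about 350 to 875 mm from the base axis. Payload 4.2 kg.
Tool frame: the origin (TCP) lies at the very end of the fingers, on their centre line; the grasp point (between the pads) lies 19 mm behind it; z points along the fingers, y is the line along which they close (so a half turn about z gives the same grasp; the last joint's range is limited). The gripper opens to 87 mm and grips with 3 to 60 N. Pads are 19 mm wide; open, the fingers measure 117 mm over their backs; the gripper's body (75 mm by 190 mm) begins 51 mm behind the grasp point.
Start: joints at [-0.89, 0.385, 0.008, 0, -1.194, -0.259], TCP at [255.889, -570.193, 222.55] pointing down, gripper open.
Joint ranges: [-3.14, 3.14], [-1.21, 2.06], [-1.07, 1.41], [-3.16, 2.05], [-2.99, -0.16], [-3.1, 3.1]. Speed limits (rad/s): [2.79, 2.79, 3.14, 3.14, 3.14, 3.14].

## Interface

Orientations are given as a unit quaternion [x, y, z, w].
In Python, from station import monitor, get_image, r gives the robot as it stands.
- The arm moves only by the tool play_rows, never from a script. Its argument "increments" is a list of rows, each a list of 4 numbers: the shift along the tool's x, y, z in cm, then the turn about the tool's z in degrees. A call has 1 to 10 rows; each row shifts and turns the commanded pose from where the row before left it, along the tool's axes as they then stand; what a row does not reach is not made up. A row lasts 1/8 s, in which the tool goes at most 62.5 mm and 10.7 degrees, less where a joint would pass 70% of its speed; a pose out of reach is approached as far as the arm can. A call is refused whole if a number of a shift passes 6.25 or a number of a turn 10.7, either way. A call with a gripper value outside its range is refused whole. "hand" is the finger opening in cm, from 0 to 8.7, set as the call begins (left out, the last holds). The fingers move at their own pace and stop on an object; "force" is the grip in N (left out, the last holds). Time passes only in rows, so rows that do not move let the fingers close. It gives the time, the measured TCP pose, the force, the opening and the grip force at its end, in the units of the state.
- monitor.get_obs(): the state, without advancing time (a new reading comes with each control period).
- get_image(name): name is "scene" or "top" or "wrist"; returns a dict with "image" (480x640x3 uint8, blue, green, red), "vfov" (degrees; the focal length in pixels is half the picture's height over the tangent of half this angle, whatever the lens; pixels are square), "cx", "cy" (the principal point, pixels), "eye" and "attitude" of the camera in the world. Camera axes: x right, y down, z forward; pixel columns grow to the right and rows downward; lengths in mm; the calibration is good to about 2 mm. A picture is of the moment at which its call begins. There is no depth.
- r.sign_off(): hands the job in; it is judged then, once.
The state is a dict: "time_s": time; "q": joint angles; "joint_velocities": joint speeds; "joint_efforts": joint torques, N m; "position": TCP position; "orientation": TCP orientation; "contact_force": force on the tool from outside, world axes, zero at the start; "torque": the same for the moment, N m; "width": finger opening in mm; "grip_force": force on a finger pad.
Only numpy, scipy, OpenCV 4.12 (cv2) and the standard library are available. Lean on these libraries where they do the work, as an engineer would, in place of code of your own. Each camera call takes 0.05 s, during which the arm holds its last target. There are 200 camera calls.

## Working session

There is one attempt and no reset: what is moved stays moved. The work goes in short steps, Python scripts to look and compute and a tool call to move; the robot and the scene stay as the last step left them, time stands still between calls to the robot, and variables do not carry over. Pictures are saved under pics/ and viewed, at most 10 in all, crops included, and the job is handed in when it is done.

Besides the shell and the picture viewer there is one more tool, called by a JSON object that holds its "method" and its "body", one argument or row to a line. play_rows: Moves the arm, as the interface text tells. Its arguments: {"type":"object","properties":{"increments":{"type":"array","items":{"type":"array","items":{"type":"number"}}},"hand":{"type":"number"},"force":{"type":"number"}},"required":["increments"]}

```bash
mkdir -p pics; ls; python3 - <<'E'
from station import monitor,get_image,r
import cv2,json
o=monitor.get_obs(); print(o)
for n in("scene","top"):
    d=get_image(n); cv2.imwrite(f"pics/{n}0.png",d["image"]); print(n,{k:v for k,v in d.items() if k!="image"})
E
```

```text
pics
{'time_s': 0.0, 'q': array([-8.90372597e-01,  3.85533392e-01,  6.63700820e-03, -4.94182706e-04,
       -1.19400927e+00, -2.58603756e-01]), 'joint_velocities': array([-0.00028697,  0.00030938,  0.00022741,  0.00209899, -0.00078217,
        0.00047324]), 'joint_efforts': array([ 8.14839295e-04, -3.90665352e+01,  1.87413418e+01,  4.21994582e+00,
        1.10093155e-02, -1.81922865e-04]), 'position': array([ 255.65950129, -569.65837927,  221.47868342]), 'orientation': array([-2.09260550e-01,  9.77859324e-01,  1.04444696e-03, -2.72374671e-04]), 'contact_force': array([ 1.58176843, -0.18252844, -0.82328348]), 'torque': array([ 0.0385858 , -0.01079532, -0.02401085]), 'grip_force': 0.0, 'width': 87.21259886824626}
scene {'vfov': 55.496339393865384, 'cx': 327.49493432023394, 'cy': 227.80846270246397, 'eye': array([ 42.6576215 , 732.82041286, 674.06185778]), 'attitude': array([-0.23824498,  0.81806752, -0.50349183,  0.14318113])}
top {'vfov': 44.785506820530074, 'cx': 318.8029805941133, 'cy': 248.07410441951737, 'eye': array([ 239.71735181, -119.24830005, 1556.63990645]), 'attitude': array([-0.6840714 ,  0.7204847 , -0.0833073 ,  0.07751139])}
```

View pics/scene0.png

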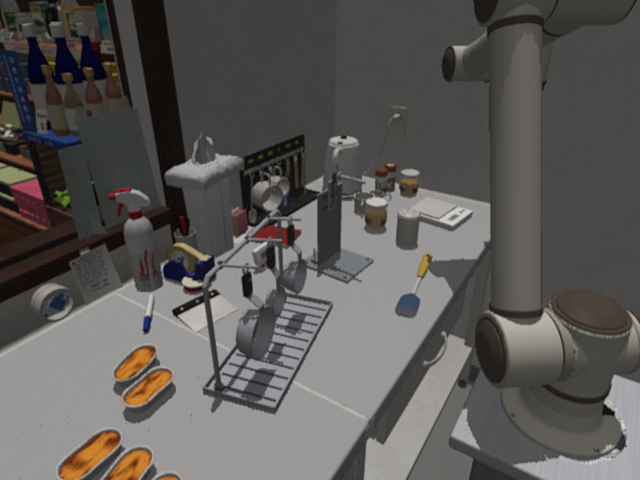

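View pics/top0.png

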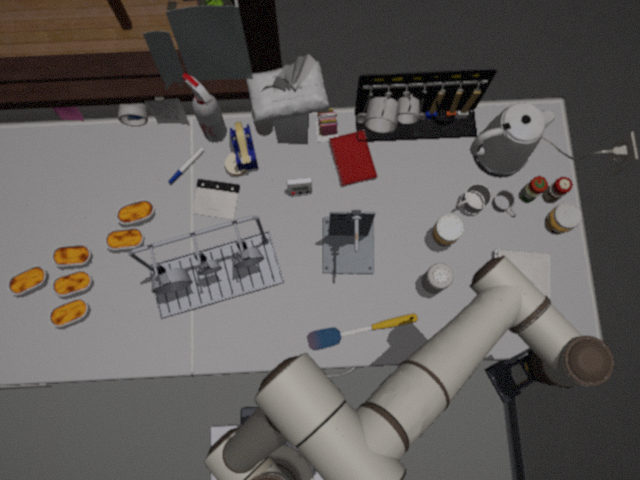

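The scene view shows the rail (large cup nearest the camera, at about (255,335) px) and the stand at about (335,230) px. In the top view the rail tray spans about (155..283, 235..315) px and the stand's foot (322..375, 212..273) px. I'll zoom in on both.

```bash
cat > h.py <<'E'
import numpy as np,cv2
from scipy.spatial.transform import Rotation as R
from station import monitor,get_image,r
def cam(d):
    f=240/np.tan(np.radians(d["vfov"]/2)); return f,d["cx"],d["cy"],np.array(d["eye"]),R.from_quat(d["attitude"]).as_matrix()
def proj(d,P):
    f,cx,cy,e,A=cam(d); c=(np.atleast_2d(P)-e)@A; return np.c_[cx+f*c[:,0]/c[:,2],cy+f*c[:,1]/c[:,2]]
def ray(d,u,v):
    f,cx,cy,e,A=cam(d); return e,A@np.array([(u-cx)/f,(v-cy)/f,1.])
def onz(d,u,v,z):
    e,w=ray(d,u,v); return e+w*(z-e[2])/w[2]
E
python3 - <<'E'
from h import *
import pickle
t=get_image("top");s=get_image("scene");pickle.dump((t,s),open("im.pkl","wb"))
c=t["image"][195:325,140:385]; cv2.imwrite("pics/t1.png",cv2.resize(c,None,fx=3.2,fy=3.2,interpolation=cv2.INTER_CUBIC))
c=s["image"][130:415,195:380]; c=cv2.convertScaleAbs(c,alpha=1.5,beta=15);cv2.imwrite("pics/s1.png",cv2.resize(c,None,fx=2.1,fy=2.1,interpolation=cv2.INTER_CUBIC))
for p in [(322,273),(375,273),(322,214),(375,214)]: print(p,onz(t,*p,0).round(1))
for p in [(161,315),(283,287),(150,252),(268,234)]: print(p,onz(t,*p,16).round(1))
E
```

```text
(322, 273) [ 530.5 -146.7    0. ]
(375, 273) [ 523.  -290.5    0. ]
(322, 214) [ 697.  -155.6    0. ]
(375, 214) [ 689.5 -302.8    0. ]
(161, 315) [436.8 284.6  16. ]
(283, 287) [494.9 -40.2  16. ]
(150, 252) [609.3 315.9  16. ]
(268, 234) [643.2  -4.9  16. ]
```

View pics/t1.png

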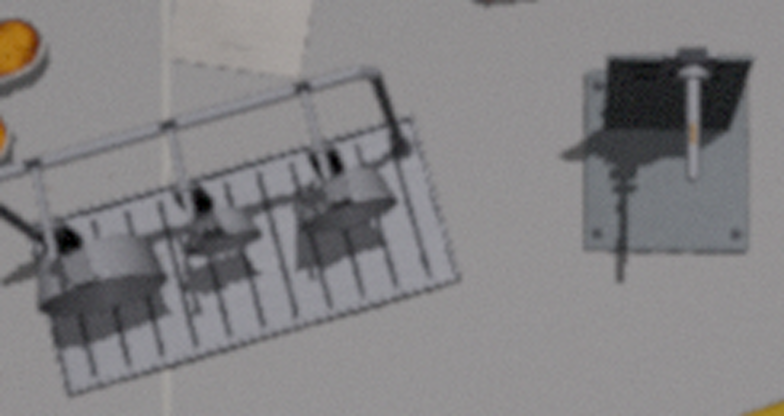

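View pics/s1.png

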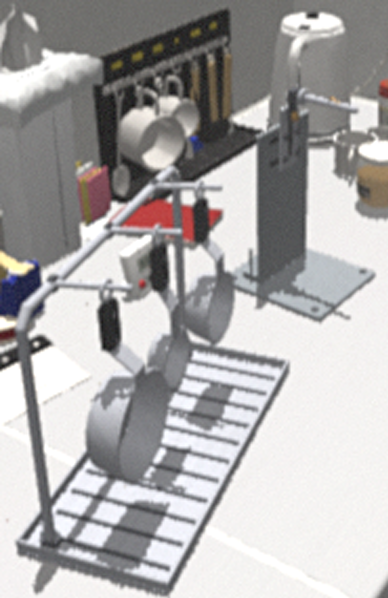

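Zoomed in: the large cup hangs on the left peg (y=+100), the small one on the middle peg and the medium on the right peg. The hook's tip is at about (693,180) in the top crop and (354,106) in the scene crop. Next I'll fit the poses.

```bash
cat > fit.py <<'E'
from h import *
import pickle
from scipy.optimize import least_squares
t,s=pickle.load(open("im.pkl","rb"))
T=lambda p:(np.array(p)+.5)/3.2-.5+[140,195]
S=lambda p:(np.array(p)+.5)/2.1-.5+[195,130]
def W(P,q): 
    return R.from_euler('z',q[2]).apply(P)+[q[0],q[1],0]
rail=[(t,T((70,395)),(-75,170,16)),(t,T((460,280)),(-75,-170,16)),(t,T((408,120)),(75,-170,16)),
 (t,T((38,163)),(50,100,250)),(t,T((170,125)),(50,0,250)),(t,T((303,87)),(50,-100,250)),
 (s,S((20,545)),(75,170,16)),(s,S((170,588)),(-75,170,16)),(s,S((290,362)),(-75,-170,16)),
 (s,S((128,288)),(-25,100,260)),(s,S((181,232)),(-25,0,260)),(s,S((220,187)),(-25,-100,260))]
st=[(t,T((583,251)),(-80,70,0)),(t,T((748,251)),(-80,-70,0)),(t,T((607,58)),(20,55,222)),(t,T((752,58)),(20,-55,222)),
 (s,S((320,318)),(-80,70,3)),(s,S((374,272)),(-80,-70,3)),(s,S((258,128)),(20,55,222)),(s,S((305,92)),(20,-55,222))]
def res(q,L): return np.concatenate([(proj(d,W(np.array([P],float),q))[0]-px) for d,px,P in L])
for n,L,q0 in(("rail",rail,(545,140,.25)),("stand",st,(610,-225,0))):
    o=least_squares(res,q0,args=(L,),loss="soft_l1",f_scale=1.); print(n,o.x.round(3)); print(res(o.x,L).reshape(-1,2).round(1).tolist())
q=o.x
hk=[(t,T((693,181)),(-82,0,250)),(s,S((354,106)),(-82,0,250))]
f=lambda e:np.concatenate([proj(d,W(np.array([P])+[0,e[0],e[1]],q))[0]-px for d,px,P in hk])
o=least_squares(f,[0,0]);print("hook dy dz",o.x,o.fun)
E
python3 fit.py
```

```text
rail [5.4311e+02 1.4105e+02 2.4400e-01]
[[-1.8, -0.2], [0.0, -1.3], [1.0, -3.0], [-1.6, 0.4], [-0.7, -0.0], [-0.5, -0.3], [-1.9, -1.4], [-0.1, -1.4], [0.3, -0.9], [3.3, 0.9], [1.3, 1.1], [1.9, 0.7]]
stand [ 6.11614e+02 -2.20814e+02 -4.00000e-02]
[[0.4, -1.6], [0.4, -2.1], [-0.6, 0.1], [0.2, -0.4], [-0.4, 1.2], [0.1, 0.7], [1.3, 4.5], [2.3, 8.9]]
hook dy dz [-2.67250121 16.44971967] [-1.00216108 -1.09529572  2.32555846  0.31819504]
```

```bash
cat > plan.py <<'E'
# plan.py cx cy cz cyawdeg  tx ty tz tyaw : tool-frame delta (cm), after turning
from h import *
import sys
def delta(c,t,yaw):
    a=np.radians(yaw);c_,s_=np.cos(a),np.sin(a)
    B=np.array([[c_,s_,0],[s_,-c_,0],[0,0,-1]]); return B@(np.array(t)-c)/10
def meas():
    o=monitor.get_obs(); m=R.from_quat(o["orientation"]).as_matrix(); return o["position"],np.degrees(np.arctan2(m[1,0],m[0,0])),o
if __name__=="__main__":
    a=list(map(float,sys.argv[1:])); p,y,o=meas(); print("now",p.round(1),round(y,2),o["time_s"])
    t=a[:3];ty=a[3]; print("turn toolz",(-(ty-y)+180)%360-180,"then cm",delta(p,t,ty).round(2))
E
python3 plan.py 490 -215 340 177.7
```

```text
now [ 255.7 -569.9  221.9] -155.84 0.2
turn toolz 26.463955705920284 then cm [-21.98  36.4  -11.81]
```

{"method": "play_rows", "body": {
  "increments": [
    [0,0,-4,8.8],
    [0,0,-4,8.8],
    [0,0,-4,8.9],
    [-2,4,0,0],
    [-4,6,0,0],
    [-4,6,0,0],
    [-4,6,0,0],
    [-4,6,0,0],
    [-3,6,0,0],
    [-1,2.4,0,0]
  ],
  "hand": 8.7
}}

```text
time_s: 1.45
position: [466.8, -247.8, 342.3]
orientation: [0.019, 1.0, 0.0, -0.0]
contact_force: [-0.1, 0.0, 0.3]
width: 87.0
grip_force: 0.0
```

```bash
python3 - <<'E'
from h import *
import pickle
w=get_image("wrist");pickle.dump(w,open("w1.pkl","wb"));s=get_image("scene")
print({k:v for k,v in w.items() if k!="image"},monitor.get_obs()["position"])
c=s["image"][100:300,290:400]
big=np.zeros((480,800,3),np.uint8)
big[:,:560]=cv2.resize(w["image"],(560,420))[:, :].copy() if 0 else cv2.resize(w["image"],(560,480)); big[:436,560:800]=cv2.resize(c,(240,436),interpolation=cv2.INTER_CUBIC)
cv2.imwrite("pics/w1.png",big)
E
```

```text
{'vfov': 58.96537130104281, 'cx': 322.6519059279645, 'cy': 233.75262971561543, 'eye': array([ 387.3505971 , -245.16734058,  505.54306298]), 'attitude': array([0.71235121, 0.68666809, 0.10071969, 0.10439459])} [ 466.66346829 -248.30006966  342.37543951]
```

View pics/w1.png

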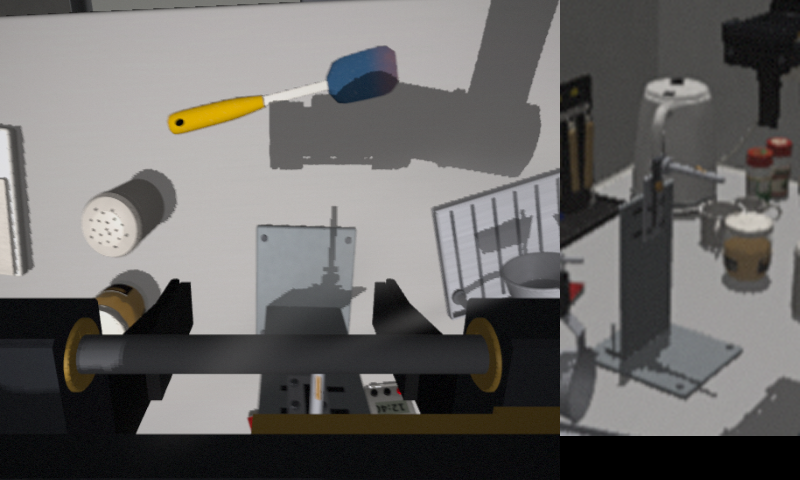

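The wrist view shows the rod between the fingers, at about (317,390), partly hidden behind the gripper's bar. I'll move forward so it shows clear of the bar.

{"method": "play_rows", "body": {
  "increments": [
    [-3,1,0,0],
    [-4,1,0,0],
    [-1,0,0,0],
    [0,0,0,0]
  ]
}}

```text
time_s: 2.05
position: [546.2, -234.5, 341.7]
orientation: [0.021, 1.0, 0.0, -0.001]
contact_force: [0.2, 0.4, 0.3]
width: 87.0
grip_force: 0.0
```

```bash
python3 - <<'E'
from h import *
import pickle
w=get_image("wrist");pickle.dump(w,open("w2.pkl","wb"))
print(w["eye"],w["attitude"],monitor.get_obs()["position"])
E
```

```text
[ 467.03380609 -231.4414614   505.10003084] [0.71378122 0.68534616 0.09985012 0.10414879] [ 545.7292155  -234.49580549  342.25711069]
```

{"method": "play_rows", "body": {
  "increments": [
    [-3,0,0,0],
    [-4,0,0,0],
    [0,0,0,0],
    [0,0,0,0]
  ]
}}

```text
time_s: 2.6
position: [615.3, -237.2, 342.9]
orientation: [0.021, 1.0, -0.0, -0.0]
contact_force: [-0.5, 1.1, 0.6]
width: 87.3
grip_force: 0.0
```

```bash
python3 - <<'E'
from h import *
import pickle
w=get_image("wrist");pickle.dump(w,open("w3.pkl","wb"));v=pickle.load(open("w2.pkl","rb"))
print(w["eye"],w["attitude"],monitor.get_obs()["position"])
a=v["image"][120:480,220:440];b=w["image"][0:360,220:440]
cv2.imwrite("pics/w23.png",np.hstack([cv2.resize(x,(366,600),interpolation=cv2.INTER_CUBIC) for x in(a,b)]))
E
```

```text
[ 535.85879648 -234.0930316   506.13379763] [0.71370634 0.68527511 0.10023473 0.10475818] [ 615.19084722 -237.1435491   343.35708898]
```

View pics/w23.png

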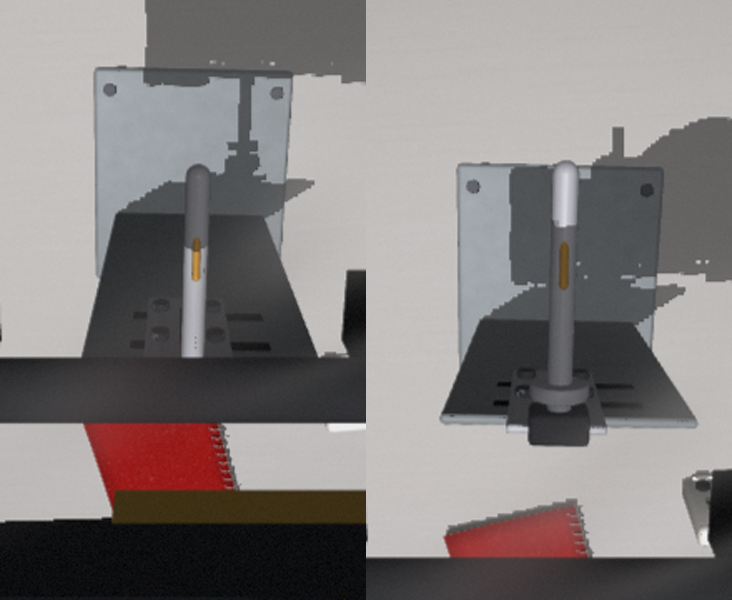

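Both wrist crops show the rod clearly: the tip is at (198,164) in the left one and (565,160) in the right one, and the brass keeper at (564,243..289) is up. Now a joint fit.

```bash
cat > fit2.py <<'E'
from h import *
import pickle
from scipy.optimize import least_squares
a=pickle.load(open("w2.pkl","rb"));b=pickle.load(open("w3.pkl","rb"))
A=lambda u,v:np.array([(u+.5)/1.6636-.5+220,(v+.5)/1.6667-.5+120])
B=lambda u,v:np.array([(u-366+.5)/1.6636-.5+220,(v+.5)/1.6667-.5])
S=[(a,A(95,68),(-80,70,5)),(a,A(293,71),(-80,-70,5)),(b,B(457,164),(-80,70,5)),(b,B(662,164),(-80,-70,5)),
(b,B(443,417),(20,55,222)),(b,B(695,419),(20,-55,222))]
H=[(a,A(198,164),(-82,0,249)),(b,B(565.5,160),(-82,0,250)),(b,B(564,289),(-40,0,260)),(a,A(196,280),(-40,0,260)),(b,B(564,243),(-60,0,254.5)),(a,A(193.5,355),(-5,0,250)),(b,B(560.5,372),(-8,0,254))]
def f(p):
    M=R.from_euler('z',p[2]); o=[]
    for L,k in((S,0),(H,1)):
        for d,px,P in L: o.append(proj(d,M.apply(np.array(P)+k*np.array([0,p[3],p[4]]))+[p[0],p[1],0])[0]-px)
    return np.concatenate(o)
r_=least_squares(f,[611,-221,-.04,0,5],loss="soft_l1",f_scale=1.);p=r_.x
print(p.round(3),np.sqrt(np.diag(np.linalg.inv(r_.jac.T@r_.jac))).round(2));print(f(p).reshape(-1,2).round(1).tolist())
M=R.from_euler('z',p[2])
for x in(-82,-71,-60,-8):print(x,(M.apply([x,p[3],250+p[4]])+[p[0],p[1],0]).round(1))
E
python3 fit2.py; python3 plan.py 0 0 0 180|head -1
```

```text
[ 6.07542e+02 -3.19345e+02 -5.30000e-02  9.06110e+01  8.37600e+00] [2.470e+00 4.734e+01 1.000e-02 4.747e+01 1.720e+00]
[[36.4, 4.4], [-202.1, 1.1], [38.4, 4.7], [-209.0, 3.1], [17.8, -1.7], [-289.7, -4.8], [-0.2, -1.4], [0.1, 0.0], [-0.2, 0.9], [-0.0, 0.7], [0.3, -8.7], [-0.3, -1.0], [0.3, 3.1]]
-82 [ 530.5 -224.5  258.4]
-71 [ 541.5 -225.1  258.4]
-60 [ 552.5 -225.7  258.4]
-8 [ 604.4 -228.4  258.4]
now [ 615.2 -237.1  343.4] 177.63 2.65
```

```bash
sed -i '/^S=/,/^(b,B(443/{s/,70,5)/,Q,5)/g;s/,-70,5)/,70,5)/g;s/,Q,5)/,-70,5)/g;s/(20,55,/(20,Q,/;s/(20,-55,/(20,55,/;s/(20,Q,/(20,-55,/}; s/(b,B(564,243),(-60,0,254.5)),//' fit2.py; python3 fit2.py
```

```text
[ 6.12229e+02 -2.22943e+02 -5.50000e-02 -5.97800e+00  9.30700e+00] [0.56 0.74 0.01 0.67 1.92]
[[-0.6, 3.4], [-0.3, 3.3], [-0.1, 3.7], [0.8, 5.5], [-1.4, -2.7], [2.9, -1.8], [-0.1, -1.8], [0.2, -0.9], [-0.1, 0.3], [0.0, 0.6], [-0.3, -0.9], [0.3, 2.8]]
-82 [ 530.  -224.4  259.3]
-71 [ 541.  -225.   259.3]
-60 [ 552.  -225.6  259.3]
-8 [ 603.9 -228.5  259.3]
```

{"method": "play_rows", "body": {
  "increments": [
    [3,0.5,0,0.6],
    [3.4,0.4,0,0],
    [1,0,2,0],
    [0,0,3,0],
    [0,0,1.5,0],
    [0,0,0.5,0],
    [0,0,0,0],
    [0,0,0,0]
  ],
  "hand": 0,
  "force": 10
}}

```text
time_s: 3.65
position: [543.5, -224.4, 273.5]
orientation: [0.026, 1.0, -0.0, 0.001]
contact_force: [0.1, -0.2, 0.2]
width: 15.1
grip_force: 0.0
```

{"method": "play_rows", "body": {
  "increments": [
    [0,0,0.1,0],
    [0,0,0.1,0],
    [0,0,0.1,0],
    [0,0,0,0]
  ]
}}

```text
time_s: 4.15
position: [542.8, -224.2, 269.4]
orientation: [0.026, 1.0, 0.0, -0.0]
contact_force: [0.4, -0.4, -0.4]
width: 0.4
grip_force: 0.0
```

{"method": "play_rows", "body": {
  "increments": [
    [0,0,0.1,0],
    [0,0,0.1,0],
    [0,0,0,0]
  ]
}}

```text
time_s: 4.53
position: [542.8, -224.2, 267.4]
orientation: [0.026, 1.0, 0.0, -0.0]
contact_force: [0.1, 0.5, -1.0]
width: 0.3
grip_force: 0.0
```

{"method": "play_rows", "body": {
  "increments": [
    [0,0,0.1,0],
    [0,0,0.1,0],
    [0,0,0,0]
  ]
}}

```text
time_s: 4.9
position: [542.8, -224.2, 265.4]
orientation: [0.026, 1.0, 0.0, -0.0]
contact_force: [-0.5, -0.8, -0.3]
width: 0.7
grip_force: 0.0
```

{"method": "play_rows", "body": {
  "increments": [
    [0,0,0.1,0],
    [0,0,0.1,0],
    [0,0,0,0]
  ]
}}

```text
time_s: 5.28
position: [543.0, -224.3, 264.7]
orientation: [0.025, 1.0, -0.0, 0.001]
contact_force: [-2.0, 0.9, 5.7]
width: 0.7
grip_force: 2.6
```

{"method": "play_rows", "body": {
  "increments": [
    [0,0,0.1,0],
    [0,0,0,0]
  ]
}}

```text
time_s: 5.52
position: [543.0, -224.3, 264.7]
orientation: [0.025, 1.0, -0.001, 0.001]
contact_force: [-2.7, 3.6, 8.3]
width: 0.5
grip_force: 4.2
```

{"method": "play_rows", "body": {
  "increments": [
    [0,0,0.1,0],
    [0,0,0,0]
  ]
}}

```text
time_s: 5.78
position: [543.0, -224.3, 264.6]
orientation: [0.025, 1.0, -0.001, 0.001]
contact_force: [-2.3, 2.5, 12.0]
width: 0.0
grip_force: 5.7
```

{"method": "play_rows", "body": {
  "increments": [
    [0,0,-0.5,0],
    [0,0,-0.5,0],
    [0,0,0,0],
    [0,0,0,0],
    [0,0,0.7,0],
    [0,0,0.7,0],
    [0,0,0.6,0]
  ],
  "hand": 3
}}

```text
time_s: 6.65
position: [542.6, -224.2, 250.6]
orientation: [0.026, 1.0, 0.0, -0.0]
contact_force: [0.0, 0.1, 0.7]
width: 29.9
grip_force: 0.0
```

{"method": "play_rows", "body": {
  "increments": [
    [0,0,0,0],
    [0,0,0,0],
    [0,0,0,0],
    [0,0,0,0]
  ],
  "hand": 0.7,
  "force": 3
}}

```text
time_s: 7.15
position: [543.0, -224.8, 251.9]
orientation: [0.026, 1.0, -0.001, 0.0]
contact_force: [-0.8, -2.5, -0.0]
width: 8.5
grip_force: 3.0
```

{"method": "play_rows", "body": {
  "increments": [
    [0,0,0,0],
    [0,0,0,0],
    [-1.5,0,0,0],
    [-2,0,0,0],
    [-1,0,0,0],
    [0,0,0,0]
  ],
  "hand": 3
}}

```text
time_s: 7.9
position: [588.5, -226.4, 250.8]
orientation: [0.025, 1.0, 0.0, -0.0]
contact_force: [-0.7, 0.4, -0.4]
width: 29.9
grip_force: 0.0
```

{"method": "play_rows", "body": {
  "increments": [
    [0,0,0,0],
    [0,0,0,0],
    [0,0,0,0],
    [0,0,0,0]
  ],
  "hand": 0.7
}}

```text
time_s: 8.4
position: [587.5, -227.5, 251.9]
orientation: [0.026, 1.0, -0.001, -0.0]
contact_force: [-0.5, -4.8, -1.1]
width: 9.0
grip_force: 3.0
```

{"method": "play_rows", "body": {
  "increments": [
    [0,0,0,0],
    [0,0,0,0],
    [0,0,-1.2,0],
    [0,0,-1.2,0],
    [2,0,-3,0],
    [4,0,-3,0]
  ],
  "hand": 8.7
}}

```text
time_s: 9.15
position: [528.2, -223.3, 336.5]
orientation: [0.025, 1.0, -0.0, -0.0]
contact_force: [0.2, -0.6, 0.4]
width: 60.2
grip_force: 0.0
```

```bash
python3 plan.py 500 215 345 -166; python3 plan.py 0 0 0 0 | head -1
```

```text
now [ 528.2 -223.3  336.5] 177.1 9.15
turn toolz -16.899061409806905 then cm [-7.87 43.21 -0.85]
now [ 528.2 -223.3  336.5] 177.1 9.15
```

```bash
python3 plan.py 580 150 350 -166
```

```text
now [ 528.2 -223.3  336.5] 177.1 9.15
turn toolz -16.899061409806905 then cm [-14.06  34.97  -1.35]
```

{"method": "play_rows", "body": {
  "increments": [
    [0,0,-0.7,-8.4],
    [0,0,-0.6,-8.5],
    [-1,3,0,0],
    [-2,6,0,0],
    [-2.5,6,0,0],
    [-2.5,6,0,0],
    [-2.5,6,0,0],
    [-2,5,0,0],
    [-1.5,3,0,0],
    [0,0,0,0]
  ]
}}

```text
time_s: 10.4
position: [578.3, 144.3, 348.8]
orientation: [-0.123, 0.992, 0.0, 0.0]
contact_force: [0.2, -0.4, -0.9]
width: 87.1
grip_force: 0.0
```

```bash
cat > snap.py <<'E'
from h import *
import pickle,sys
w=get_image("wrist");pickle.dump(w,open(sys.argv[1]+".pkl","wb"))
print(w["eye"].round(1)); import plan; print(plan.meas()[:2])
E
python3 snap.py r1
```

```text
[501.1 124.7 512. ]
(array([578.14577858, 142.86825663, 349.05377943]), np.float64(-165.92114819977638))
```

{"method": "play_rows", "body": {
  "increments": [
    [-2,0,0,0],
    [-3,0,0,0],
    [0,0,0,0],
    [0,0,0,0]
  ]
}}

```text
time_s: 10.95
position: [626.3, 152.8, 349.0]
orientation: [-0.121, 0.993, -0.0, 0.0]
contact_force: [0.0, 0.8, 0.1]
width: 86.9
grip_force: 0.0
```

```bash
python3 snap.py r2; python3 - <<'E'
import pickle,cv2,numpy as np
a,b=[pickle.load(open(f"r{i}.pkl","rb"))["image"] for i in(1,2)]
cv2.imwrite("pics/r12.png",np.vstack([cv2.resize(x[o:o+240],(800,300),interpolation=cv2.INTER_CUBIC) for x,o in((a,90),(b,20))]))
E
```

```text
[549.1 133.7 512.3]
(array([626.1728959 , 152.9716658 , 349.32409345]), np.float64(-166.08001761124552))
```

View pics/r12.png

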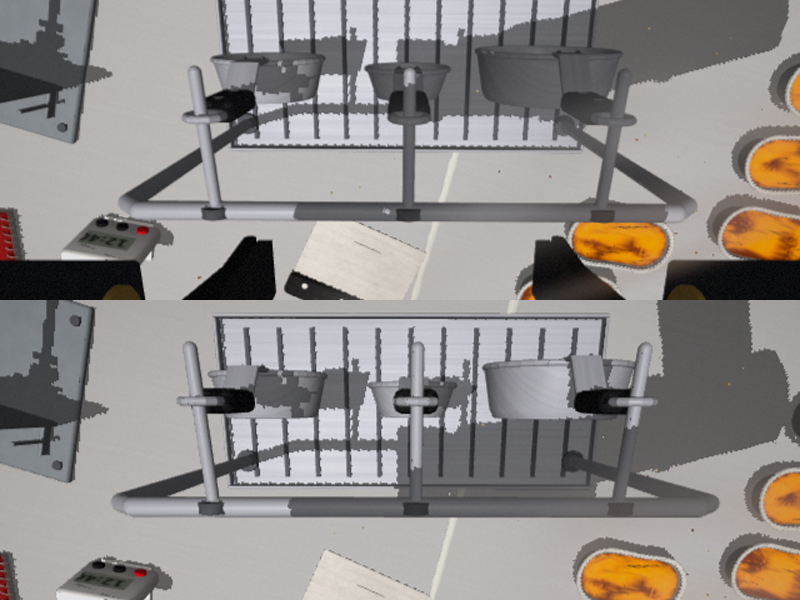

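The wrist montage shows the three pegs (tips at about x=190/418/642 px in the lower strip), the rings at row ~402, and the cups medium, small and large from left to right. Next I'll fit the rail pose.

```bash
cat > fit3.py <<'E'
from h import *
import pickle
from scipy.optimize import least_squares
a=pickle.load(open("r1.pkl","rb"));b=pickle.load(open("r2.pkl","rb"))
A=lambda u,v:np.array([(u+.5)/1.25-.5,(v+.5)/1.25-.5+90])
B=lambda u,v:np.array([(u+.5)/1.25-.5,(v-300+.5)/1.25-.5+20])
L=[]
for y,ta,tb,ja,jb in((-100,(195,67),(190,342.5),(213,212),(210,508)),(0,(409,68),(418,343),(408,212),(416,508)),(100,(625,68.5),(642,343.5),(602,213),(619,508.5))):
    L+=[(a,A(*ta),(-25,y,260)),(b,B(*tb),(-25,y,260)),(a,A(*ja),(50,y,250)),(b,B(*jb),(50,y,250))]
def f(p):
    M=R.from_euler('z',p[2]);return np.concatenate([proj(d,M.apply(np.array(P)+[0,0,p[3]])+[p[0],p[1],0])[0]-px for d,px,P in L])
o=least_squares(f,[543,141,.244,0],loss="soft_l1",f_scale=1.);p=o.x;print(p.round(3));print(f(p).reshape(-1,2).round(1).tolist())
M=R.from_euler('z',p[2])
for n,y,c in(("large",100,B(634.5,401.5)),("small",0,B(417.5,402)),("medium",-100,B(197,402.5))):
    w=M.apply([0,y,253])+[p[0],p[1],0]
    e,d=ray(b,*c); q=e+d*(253+p[3]-e[2])/d[2]; print(n,w.round(1),"seen ring in rail frame",(M.inv().apply(q-[p[0],p[1],0])).round(1))
E
python3 fit3.py
```

```text
[5.45214e+02 1.38755e+02 2.43000e-01 1.22300e+00]
[[-0.6, 0.1], [-0.8, 0.1], [3.3, -0.2], [3.4, -0.1], [0.7, 0.1], [-0.7, -0.3], [0.3, 0.5], [-0.4, -0.0], [0.1, 0.6], [2.7, -0.6], [-1.9, 0.4], [-1.8, -0.4]]
large [521.2 235.8 253. ] seen ring in rail frame [ -0.5 101.2 254.2]
small [545.2 138.8 253. ] seen ring in rail frame [-2.000e-01  5.000e-01  2.542e+02]
medium [569.3  41.7 253. ] seen ring in rail frame [   0.  -101.9  254.2]
```

```bash
python3 plan.py 517 235.6 201 -166.08
```

```text
now [626.2 153.  349.3] -166.08 11.0
turn toolz -1.761124551080684e-05 then cm [ 8.61 10.65 14.83]
```

{"method": "play_rows", "body": {
  "increments": [
    [2,3,0,0],
    [4,4,0,0],
    [2.6,3.6,0,0],
    [0,0,3,0],
    [0,0,4,0],
    [0,0,4,0],
    [0,0,2,0],
    [0,0,0,0]
  ],
  "hand": 6
}}

```text
time_s: 12.0
position: [516.4, 235.0, 217.8]
orientation: [-0.122, 0.993, -0.001, -0.001]
contact_force: [0.2, -0.3, 0.3]
width: 60.4
grip_force: 0.0
```

```bash
python3 snap.py g1; python3 plan.py 517 235.6 201 -166.08;python3 - <<'E'
import pickle,cv2
cv2.imwrite("pics/g1.png",pickle.load(open("g1.pkl","rb"))["image"])
E
```

```text
[439.6 216.1 381.2]
(array([517.42645935, 235.60837767, 219.33284526]), np.float64(-166.02283171317055))
now [517.4 235.6 219.3] -166.02 12.05
turn toolz 0.05716828682946584 then cm [0.04 0.01 1.83]
```

View pics/g1.png

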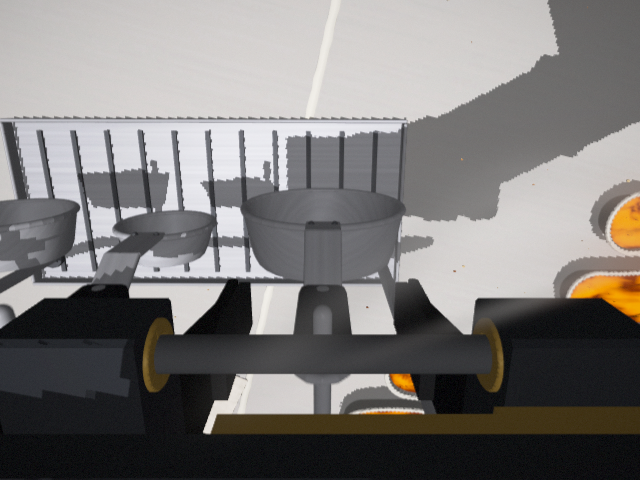

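The wrist view shows the large cup's grip centred between the fingers, at column ~322. I'll go down and close.

{"method": "play_rows", "body": {
  "increments": [
    [0,0,0.9,0],
    [0,0,0.9,0],
    [0,0,0,0]
  ]
}}

```text
time_s: 12.42
position: [517.2, 235.7, 199.9]
orientation: [-0.122, 0.993, -0.0, -0.001]
contact_force: [-0.2, -0.3, 0.6]
width: 60.1
grip_force: 0.0
```

{"method": "play_rows", "body": {
  "increments": [
    [0,0,0,0],
    [0,0,0,0],
    [0,0,0,0],
    [0,0,0,0],
    [0,0,0,0]
  ],
  "hand": 1.5,
  "force": 40
}}

```text
time_s: 13.05
position: [517.6, 235.9, 200.6]
orientation: [-0.122, 0.993, -0.0, -0.0]
contact_force: [0.3, -1.4, 0.0]
width: 21.8
grip_force: 40.0
```

{"method": "play_rows", "body": {
  "increments": [
    [0,0,-0.2,0],
    [0,0,-0.2,0],
    [0,0,0,0]
  ]
}}

```text
time_s: 13.42
position: [517.6, 236.1, 204.7]
orientation: [-0.122, 0.993, 0.0, 0.0]
contact_force: [0.1, 0.2, -1.8]
width: 22.0
grip_force: 40.0
```

{"method": "play_rows", "body": {
  "increments": [
    [0.7,0,-0.1,0],
    [1,0,-0.14,0],
    [1,0,-0.14,0],
    [1,0,-0.14,0],
    [1,0,-0.1,0],
    [1,0,0,0],
    [0,0,0,0]
  ]
}}

```text
time_s: 14.3
position: [461.6, 222.1, 211.0]
orientation: [-0.122, 0.993, 0.0, 0.0]
contact_force: [1.6, 0.3, -1.2]
width: 21.5
grip_force: 40.0
```

```bash
python3 plan.py 502 -222.4 207.5 176.6
```

```text
now [461.6 222.1 211. ] -166.01 14.3
turn toolz 17.391923230995133 then cm [ -6.67 -44.13   0.35]
```

{"method": "play_rows", "body": {
  "increments": [
    [0,0,0,8.7],
    [0,0,0,8.7],
    [0,-2,0,0],
    [0,-4,0,0],
    [0,-6,0,0],
    [0,-6,0,0],
    [0,-6,0,0],
    [0,-6,0,0],
    [0,-6,0,0],
    [-2,-4,0,0]
  ]
}}

```text
time_s: 15.55
position: [456.5, -181.1, 211.2]
orientation: [0.03, 1.0, -0.0, 0.0]
contact_force: [0.6, 1.1, -0.2]
width: 21.9
grip_force: 40.0
```

{"method": "play_rows", "body": {
  "increments": [
    [-2,-2,0,0],
    [-1,-1,0.2,0],
    [0,0,0,0],
    [0,0,0,0]
  ]
}}

```text
time_s: 16.05
position: [485.7, -209.2, 208.6]
orientation: [0.029, 1.0, 0.0, -0.0]
contact_force: [0.2, -0.4, -1.5]
width: 22.1
grip_force: 40.0
```

```bash
python3 plan.py 502 -222.4 207.5 176.6; python3 - <<'E'
from h import *
s=get_image("scene");w=get_image("wrist")
c=cv2.resize(s["image"][130:290,290:420],(487,600),interpolation=cv2.INTER_CUBIC)
cv2.imwrite("pics/a1.png",cv2.convertScaleAbs(c,alpha=1.4,beta=20))
E
```

```text
now [ 485.7 -209.2  208.6] 176.63 16.05
turn toolz 0.02973089046602695 then cm [-1.71 -1.22  0.11]
```

View pics/a1.png

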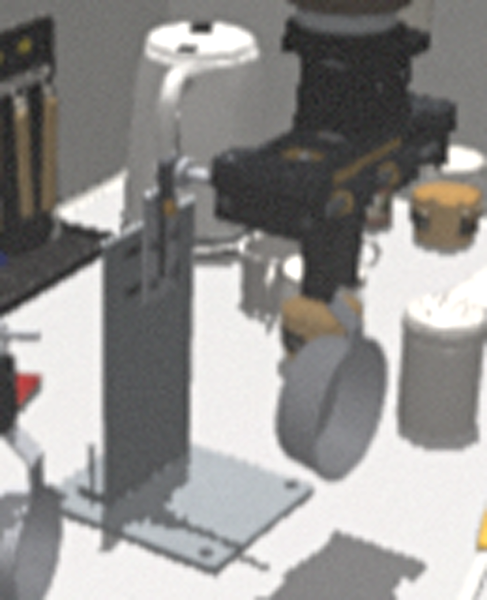

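The scene view shows the held cup in front of the stand with its bowl facing the robot. The gripper hides the ring, so I'll go on by force.

{"method": "play_rows", "body": {
  "increments": [
    [-1.7,-1.2,0.1,0],
    [-0.8,0,0,0],
    [-0.7,0,0,0],
    [0,0,0,0],
    [0,0,0,0]
  ]
}}

```text
time_s: 16.77
position: [517.3, -223.5, 207.7]
orientation: [0.03, 1.0, 0.0, -0.0]
contact_force: [-0.2, 0.5, -1.4]
width: 21.4
grip_force: 40.0
```

```bash
cat > line.py <<'E'
import plan,numpy as np
p,y,o=plan.meas(); print(o["time_s"],p.round(2),round(y,2),"F",o["contact_force"].round(1),"tau",o["torque"].round(2))
print("lateral off rod line (world +y):",round(p[1]+224.8+.059*(p[0]-543),2), "ring x world",round(p[0]+3,1))
E
python3 line.py
```

```text
16.775 [ 517.32 -223.53  207.72] 176.58 F [-0.2  0.5 -1.4] tau [-0.    0.   -0.04]
lateral off rod line (world +y): -0.24 ring x world 520.3
```

{"method": "play_rows", "body": {
  "increments": [
    [-0.5,0,0,0],
    [-0.5,0,0,0],
    [-0.3,0,0,0],
    [0,0,0,0]
  ]
}}

```text
time_s: 17.27
position: [530.8, -224.7, 207.6]
orientation: [0.03, 1.0, 0.0, -0.0]
contact_force: [-0.3, -0.2, -1.7]
width: 21.9
grip_force: 40.0
```

{"method": "play_rows", "body": {
  "increments": [
    [-0.4,0,0,0],
    [-0.4,0,0,0],
    [0,0,0,0]
  ]
}}

```text
time_s: 17.65
position: [538.9, -225.1, 207.7]
orientation: [0.03, 1.0, 0.0, -0.0]
contact_force: [-0.4, 0.1, -1.5]
width: 21.7
grip_force: 40.0
```

{"method": "play_rows", "body": {
  "increments": [
    [0,0,0.2,0],
    [0,0,0.2,0],
    [0,0,0,0]
  ]
}}

```text
time_s: 18.02
position: [538.8, -225.3, 204.8]
orientation: [0.03, 1.0, -0.0, 0.001]
contact_force: [-1.8, 1.6, 3.3]
width: 22.0
grip_force: 40.0
```

{"method": "play_rows", "body": {
  "increments": [
    [0,0,-0.4,0],
    [0,0,-0.2,0],
    [0,0,-0.2,0],
    [0,0,0,0]
  ]
}}

```text
time_s: 18.52
position: [538.2, -224.9, 210.0]
orientation: [0.03, 1.0, 0.001, -0.001]
contact_force: [2.6, -2.1, -10.0]
width: 21.9
grip_force: 40.0
```

{"method": "play_rows", "body": {
  "increments": [
    [0,0,0.4,0],
    [-0.4,0,0,0],
    [-0.4,0,0,0],
    [-0.4,0,0,0],
    [0,0,0,0]
  ]
}}

```text
time_s: 19.15
position: [551.0, -225.8, 207.8]
orientation: [0.03, 1.0, -0.0, 0.0]
contact_force: [0.1, -0.3, -2.1]
width: 22.0
grip_force: 40.0
```

{"method": "play_rows", "body": {
  "increments": [
    [-0.3,0,0,0],
    [-0.3,0,0,0],
    [0,0,0,0]
  ]
}}

```text
time_s: 19.52
position: [556.8, -226.2, 207.7]
orientation: [0.03, 1.0, -0.0, -0.0]
contact_force: [-0.1, -0.3, -1.7]
width: 22.0
grip_force: 40.0
```

{"method": "play_rows", "body": {
  "increments": [
    [-0.3,0,0,0],
    [-0.3,0,0,0],
    [0,0,0,0]
  ]
}}

```text
time_s: 19.9
position: [563.0, -226.7, 208.2]
orientation: [0.03, 1.0, -0.0, 0.0]
contact_force: [-1.1, 0.6, 1.1]
width: 21.9
grip_force: 40.0
```

{"method": "play_rows", "body": {
  "increments": [
    [-0.3,0,0,0],
    [-0.3,0,0,0],
    [0,0,0,0]
  ]
}}

```text
time_s: 20.27
position: [570.1, -227.2, 208.3]
orientation: [0.03, 1.0, -0.0, 0.002]
contact_force: [2.1, -1.5, -0.5]
width: 21.6
grip_force: 40.0
```

{"method": "play_rows", "body": {
  "increments": [
    [-0.4,0,0,0],
    [-0.4,0,0,0],
    [-0.4,0,0,0],
    [-0.4,0,0,0],
    [0,0,0,0]
  ]
}}

```text
time_s: 20.9
position: [584.8, -227.8, 207.5]
orientation: [0.03, 1.0, 0.0, -0.0]
contact_force: [0.1, 0.4, -0.2]
width: 21.7
grip_force: 40.0
```

{"method": "play_rows", "body": {
  "increments": [
    [-0.4,0,0,0],
    [-0.4,0,0,0],
    [0,0,0,0]
  ]
}}

```text
time_s: 21.28
position: [592.8, -228.3, 207.7]
orientation: [0.03, 1.0, -0.0, 0.0]
contact_force: [0.5, -0.0, -1.5]
width: 21.8
grip_force: 40.0
```

{"method": "play_rows", "body": {
  "increments": [
    [-0.3,0,0,0],
    [-0.2,0,0,0],
    [0,0,0,0]
  ]
}}

```text
time_s: 21.65
position: [597.6, -228.6, 207.7]
orientation: [0.03, 1.0, 0.0, -0.0]
contact_force: [0.4, 0.8, -1.6]
width: 21.9
grip_force: 40.0
```

{"method": "play_rows", "body": {
  "increments": [
    [-0.2,0,0,0],
    [0,0,0,0]
  ]
}}

```text
time_s: 21.9
position: [599.5, -228.7, 207.5]
orientation: [0.03, 1.0, 0.0, -0.0]
contact_force: [-0.1, -0.1, -2.6]
width: 21.7
grip_force: 40.0
```

{"method": "play_rows", "body": {
  "increments": [
    [-0.2,0,0,0],
    [0,0,0,0]
  ]
}}

```text
time_s: 22.15
position: [601.3, -228.8, 207.5]
orientation: [0.03, 1.0, 0.0, -0.0]
contact_force: [-1.2, -0.1, -2.4]
width: 21.7
grip_force: 40.0
```

{"method": "play_rows", "body": {
  "increments": [
    [-0.2,0,0,0],
    [0,0,0,0]
  ]
}}

```text
time_s: 22.4
position: [601.3, -228.8, 207.4]
orientation: [0.03, 1.0, 0.0, -0.003]
contact_force: [-6.1, 1.4, 0.8]
width: 21.9
grip_force: 40.0
```

{"method": "play_rows", "body": {
  "increments": [
    [0.1,0,0,0],
    [0,0,0.2,0],
    [0,0,0.05,0],
    [0,0,0,0]
  ]
}}

```text
time_s: 22.9
position: [601.5, -229.2, 206.1]
orientation: [0.03, 1.0, -0.0, -0.001]
contact_force: [-6.3, 1.5, 3.4]
width: 21.8
grip_force: 40.0
```

{"method": "play_rows", "body": {
  "increments": [
    [0,0,0,0],
    [0,0,0,0],
    [0,0,0,0],
    [0,0,0,0]
  ],
  "hand": 6
}}

```text
time_s: 23.4
position: [602.8, -228.9, 205.3]
orientation: [0.03, 1.0, -0.0, 0.0]
contact_force: [-0.6, -0.3, 0.2]
width: 53.6
grip_force: 0.0
```

{"method": "play_rows", "body": {
  "increments": [
    [0,0,-2,0],
    [0,0,-4,0],
    [0,0,-4,0],
    [0,0,-2,0]
  ]
}}

```text
time_s: 23.9
position: [603.3, -229.3, 328.3]
orientation: [0.03, 1.0, -0.001, 0.002]
contact_force: [0.7, -0.5, -0.2]
width: 60.0
grip_force: 0.0
```

```bash
python3 - <<'E'
# medium grasp TCP: rail frame (-3.4,-101.5)
import numpy as np
c,s=np.cos(.243),np.sin(.243)
for n,y in(("med",-101.2),("small",.3)):
    print(n,545.2+c*-3.4-s*y,138.75+s*-3.4+c*y)
E
python3 plan.py 566 38.7 330 -166.08; python3 snap.py h1
```

```text
med 566.2501856216647 39.7051127756033
small 541.8277056402197 138.2230932236206
now [ 603.3 -229.3  328.3] 176.57 23.9
turn toolz -17.345379453906162 then cm [-2.83 26.91 -0.17]
[ 523.1 -224.5  491.2]
(array([ 603.88818043, -229.68433827,  330.51529683]), np.float64(176.58241452210817))
```

{"method": "play_rows", "body": {
  "increments": [
    [0,0,0,-8.7],
    [0,2,0,-8.65],
    [-0.4,5,0,0],
    [-0.8,6,0,0],
    [-0.8,6,0,0],
    [-0.8,5,0,0],
    [0,3,1,0],
    [0,0,3,0],
    [0,0,4,0],
    [0,0,3,0]
  ]
}}

```text
time_s: 25.2
position: [566.8, 40.5, 212.9]
orientation: [-0.121, 0.993, -0.0, -0.001]
contact_force: [0.3, -0.1, 0.2]
width: 60.2
grip_force: 0.0
```

```bash
python3 plan.py 566.2 39.7 200.6 -166.08; 
```

```text
now [566.8  40.5 212.9] -166.07 25.2
turn toolz 0.01121604651515895 then cm [ 0.08 -0.06  1.23]
```

{"method": "play_rows", "body": {
  "increments": [
    [0,0,0.5,0],
    [0,0,0,0],
    [0,0,0,0]
  ]
}}

```text
time_s: 25.58
position: [568.6, 40.5, 211.8]
orientation: [-0.121, 0.993, 0.0, 0.002]
contact_force: [0.4, 0.2, -0.7]
width: 60.1
grip_force: 0.0
```

```bash
python3 plan.py 566.2 39.7 200.6 -166.08; 
```

```text
now [568.6  40.5 211.8] -166.08 25.575
turn toolz 0.0034057989747395823 then cm [ 0.26 -0.02  1.12]
```

{"method": "play_rows", "body": {
  "increments": [
    [0.2,0,0.5,0],
    [0,0,0.5,0],
    [0,0,0.1,0],
    [0,0,0,0]
  ]
}}

```text
time_s: 26.08
position: [565.8, 39.9, 199.2]
orientation: [-0.121, 0.993, -0.0, -0.0]
contact_force: [0.0, 0.5, -0.4]
width: 59.9
grip_force: 0.0
```

{"method": "play_rows", "body": {
  "increments": [
    [0,0,0,0],
    [0,0,0,0],
    [0,0,0,0],
    [0,0,0,0],
    [0,0,0,0]
  ],
  "hand": 1.5,
  "force": 40
}}

```text
time_s: 26.7
position: [565.8, 40.0, 199.2]
orientation: [-0.121, 0.993, 0.0, 0.0]
contact_force: [-0.2, 0.6, -0.2]
width: 21.6
grip_force: 40.0
```

{"method": "play_rows", "body": {
  "increments": [
    [0,0,-0.2,0],
    [0,0,-0.2,0],
    [0.7,0,-0.1,0],
    [1,0,-0.14,0],
    [1,0,-0.14,0],
    [1,0,-0.14,0],
    [1,0,-0.1,0],
    [1.5,0,0,0],
    [3,0,0,0],
    [0,0,0,0]
  ]
}}

```text
time_s: 27.95
position: [474.1, 17.1, 209.6]
orientation: [-0.121, 0.993, 0.0, -0.0]
contact_force: [0.8, -0.2, -1.7]
width: 21.9
grip_force: 40.0
```

```bash
python3 plan.py 490 -221.7 206 176.6 
```

```text
now [474.1  17.1 209.6] -166.09 27.95
turn toolz 17.310974547180308 then cm [ -3.   -23.74   0.36]
```

{"method": "play_rows", "body": {
  "increments": [
    [0,0,0,8.7],
    [0,-2,0,8.6],
    [0,-4,0,0],
    [-1,-5,0,0],
    [-1,-5,0,0],
    [-1,-4,0.2,0],
    [0,-2.5,0.2,0],
    [0,-1.2,0,0],
    [0,0,0,0],
    [0,0,0,0]
  ]
}}

```text
time_s: 29.2
position: [495.6, -219.8, 205.6]
orientation: [0.029, 1.0, 0.0, 0.0]
contact_force: [0.8, -0.0, -2.2]
width: 21.5
grip_force: 40.0
```

```bash
python3 plan.py 516 -223.2 206 176.6 
```

```text
now [ 495.6 -219.8  205.6] 176.67 29.2
turn toolz 0.0689667091509989 then cm [-2.06 -0.22 -0.04]
```

{"method": "play_rows", "body": {
  "increments": [
    [-1,-0.2,0,0.1],
    [-1,0,0,0],
    [-0.5,0,0,0],
    [-0.5,0,0,0],
    [-0.3,0,0,0],
    [0,0,0,0]
  ]
}}

```text
time_s: 29.95
position: [528.3, -224.6, 205.3]
orientation: [0.03, 1.0, 0.0, -0.0]
contact_force: [-0.5, 0.0, -1.3]
width: 21.4
grip_force: 40.0
```

{"method": "play_rows", "body": {
  "increments": [
    [-0.4,0,0,0],
    [-0.4,0,0,0],
    [0,0,0,0]
  ]
}}

```text
time_s: 30.32
position: [536.5, -225.0, 205.4]
orientation: [0.03, 1.0, -0.0, 0.0]
contact_force: [0.9, 0.7, -2.1]
width: 21.6
grip_force: 40.0
```

```bash
python3 line.py
```

```text
30.325 [ 536.52 -225.05  205.39] 176.52 F [ 0.9  0.7 -2.1] tau [-0.04 -0.02 -0.01]
lateral off rod line (world +y): -0.63 ring x world 539.5
```

{"method": "play_rows", "body": {
  "increments": [
    [0,0.05,0.2,0],
    [0,0,0.2,0],
    [0,0,0,0]
  ]
}}

```text
time_s: 30.7
position: [536.6, -224.8, 203.3]
orientation: [0.03, 1.0, -0.001, 0.001]
contact_force: [-2.4, 0.7, 4.9]
width: 21.8
grip_force: 40.0
```

{"method": "play_rows", "body": {
  "increments": [
    [0,0,-0.3,0],
    [-0.4,0,-0.1,0],
    [-0.4,0,0,0],
    [-0.4,0,0,0],
    [-0.3,0,0,0],
    [-0.3,0,0,0],
    [0,0,0,0]
  ]
}}

```text
time_s: 31.58
position: [554.4, -225.6, 205.3]
orientation: [0.03, 1.0, 0.0, -0.0]
contact_force: [0.3, 0.0, -1.1]
width: 21.9
grip_force: 40.0
```

{"method": "play_rows", "body": {
  "increments": [
    [-0.3,0,0,0],
    [-0.3,0,0,0],
    [-0.3,0,0,0],
    [0,0,0,0]
  ]
}}

```text
time_s: 32.08
position: [563.9, -226.4, 205.9]
orientation: [0.03, 1.0, -0.0, 0.001]
contact_force: [0.4, 0.7, 1.1]
width: 21.5
grip_force: 40.0
```

{"method": "play_rows", "body": {
  "increments": [
    [-0.3,0,0,0],
    [-0.3,0,0,0],
    [-0.3,0,0,0],
    [-0.3,0,0,0],
    [0,0,0,0]
  ]
}}

```text
time_s: 32.7
position: [575.5, -226.8, 205.0]
orientation: [0.03, 1.0, 0.0, -0.0]
contact_force: [-0.4, 0.5, -2.4]
width: 21.6
grip_force: 40.0
```

{"method": "play_rows", "body": {
  "increments": [
    [-0.3,0,0,0],
    [-0.3,0,0,0],
    [-0.2,0,0,0],
    [0,0,0,0]
  ]
}}

```text
time_s: 33.2
position: [583.3, -227.4, 205.4]
orientation: [0.03, 1.0, -0.0, -0.0]
contact_force: [-0.2, -0.1, -1.3]
width: 22.0
grip_force: 40.0
```

Contact is expected near TCP x = 588.7.

{"method": "play_rows", "body": {
  "increments": [
    [-0.2,0,0,0],
    [-0.2,0,0,0],
    [0,0,0,0]
  ]
}}

```text
time_s: 33.58
position: [587.3, -227.6, 205.4]
orientation: [0.03, 1.0, 0.0, 0.0]
contact_force: [0.5, -0.4, -1.2]
width: 21.8
grip_force: 40.0
```

{"method": "play_rows", "body": {
  "increments": [
    [-0.2,0,0,0],
    [0,0,0,0]
  ]
}}

```text
time_s: 33.83
position: [589.3, -227.8, 205.4]
orientation: [0.03, 1.0, 0.0, 0.0]
contact_force: [0.7, -0.7, -1.9]
width: 21.2
grip_force: 40.0
```

{"method": "play_rows", "body": {
  "increments": [
    [-0.1,0,0,0],
    [0,0,0,0]
  ]
}}

```text
time_s: 34.08
position: [589.7, -227.8, 205.4]
orientation: [0.03, 1.0, 0.0, -0.001]
contact_force: [-1.8, 0.4, -1.2]
width: 21.9
grip_force: 40.1
```

{"method": "play_rows", "body": {
  "increments": [
    [-0.1,0,0,0],
    [0,0,0,0]
  ]
}}

```text
time_s: 34.33
position: [590.0, -227.8, 205.1]
orientation: [0.031, 1.0, 0.0, -0.001]
contact_force: [-5.1, 0.3, -1.2]
width: 21.5
grip_force: 40.1
```

{"method": "play_rows", "body": {
  "increments": [
    [0.12,0,0,0],
    [0,0,0.18,0],
    [0,0,0,0]
  ]
}}

```text
time_s: 34.7
position: [590.1, -227.9, 203.9]
orientation: [0.03, 1.0, -0.0, 0.0]
contact_force: [-3.8, 0.3, -0.0]
width: 21.8
grip_force: 40.1
```

{"method": "play_rows", "body": {
  "increments": [
    [0,0,0,0],
    [0,0,0,0],
    [0,0,0,0],
    [0,0,0,0]
  ],
  "hand": 6
}}

```text
time_s: 35.2
position: [590.3, -227.8, 203.7]
orientation: [0.03, 1.0, -0.0, 0.0]
contact_force: [-0.4, -0.2, -1.2]
width: 53.7
grip_force: 0.0
```

{"method": "play_rows", "body": {
  "increments": [
    [0,0,-2,0],
    [0,0,-4,0],
    [0,0,-4,0],
    [0,0,-2,0],
    [0,0,0,0]
  ]
}}

```text
time_s: 35.83
position: [590.7, -227.9, 325.6]
orientation: [0.03, 1.0, -0.0, 0.002]
contact_force: [0.1, -0.1, -0.2]
width: 59.9
grip_force: 0.0
```

```bash
python3 plan.py 541.8 138.2 200 -166.08 
```

```text
now [ 590.7 -227.9  325.6] 176.52 35.825
turn toolz -17.396979921889397 then cm [-4.06 36.71 12.56]
```

{"method": "play_rows", "body": {
  "increments": [
    [0,0,0,-8.7],
    [0,2,0,-8.7],
    [-0.6,5,0,0],
    [-0.9,6,0,0],
    [-0.9,6,0,0],
    [-0.9,6,0,0],
    [-0.8,6,0,0],
    [0,4,0,0],
    [0,1.7,3,0],
    [0,0,3,0]
  ]
}}

```text
time_s: 37.08
position: [543.4, 140.2, 261.4]
orientation: [-0.122, 0.992, 0.0, -0.001]
contact_force: [0.3, 0.3, 0.1]
width: 60.1
grip_force: 0.0
```

{"method": "play_rows", "body": {
  "increments": [
    [0,0,3,0],
    [0,0,2,0],
    [0,0,0,0],
    [0,0,0,0]
  ]
}}

```text
time_s: 37.58
position: [544.8, 138.8, 213.9]
orientation: [-0.121, 0.993, -0.0, 0.0]
contact_force: [0.1, 0.5, 1.2]
width: 60.0
grip_force: 0.0
```

```bash
python3 plan.py 541.8 138.2 200 -166.08 
```

```text
now [544.8 138.8 213.9] -166.08 37.575
turn toolz 0.004179067713721452 then cm [0.3  0.01 1.39]
```

{"method": "play_rows", "body": {
  "increments": [
    [0.3,0,0.5,0],
    [0,0,0.5,0],
    [0,0,0.35,0],
    [0,0,0,0]
  ]
}}

```text
time_s: 38.08
position: [541.4, 138.0, 199.8]
orientation: [-0.121, 0.993, -0.0, -0.0]
contact_force: [-0.1, -0.3, -0.0]
width: 60.4
grip_force: 0.0
```

{"method": "play_rows", "body": {
  "increments": [
    [0,0,0,0],
    [0,0,0,0],
    [0,0,0,0],
    [0,0,0,0],
    [0,0,0,0]
  ],
  "hand": 1.5,
  "force": 40
}}

```text
time_s: 38.7
position: [541.6, 138.1, 200.2]
orientation: [-0.121, 0.993, 0.0, 0.0]
contact_force: [0.3, -1.0, -0.7]
width: 21.6
grip_force: 40.0
```

{"method": "play_rows", "body": {
  "increments": [
    [0,0,-0.2,0],
    [0,0,-0.2,0],
    [0.7,0,-0.1,0],
    [1,0,-0.14,0],
    [1,0,-0.14,0],
    [1,0,-0.14,0],
    [1,0,-0.1,0],
    [1.5,0,0,0],
    [1.5,0,0,0],
    [0,0,0,0]
  ]
}}

```text
time_s: 39.95
position: [465.7, 119.2, 210.6]
orientation: [-0.121, 0.993, 0.0, 0.0]
contact_force: [0.8, 0.3, -0.2]
width: 21.2
grip_force: 40.0
```

```bash
python3 plan.py 490 -221.7 206 176.6 
```

```text
now [465.7 119.2 210.6] -166.05 39.95
turn toolz 17.345914419583607 then cm [ -4.45 -33.88   0.46]
```

{"method": "play_rows", "body": {
  "increments": [
    [0,0,0,8.7],
    [0,-2,0,8.65],
    [0,-5,0,0],
    [-1,-6,0,0],
    [-1,-6,0,0],
    [-1,-6,0.1,0],
    [-1,-5,0.2,0],
    [0,-3,0,0],
    [0,-0.9,0,0],
    [0,0,0,0]
  ]
}}

```text
time_s: 41.2
position: [489.5, -221.3, 207.1]
orientation: [0.03, 1.0, 0.0, -0.0]
contact_force: [-0.7, 0.8, -0.8]
width: 21.5
grip_force: 40.0
```

{"method": "play_rows", "body": {
  "increments": [
    [0,0,0,0]
  ]
}}

```text
time_s: 41.32
position: [489.7, -220.3, 207.5]
orientation: [0.029, 1.0, 0.0, 0.0]
contact_force: [0.3, -0.1, -1.4]
width: 21.4
grip_force: 40.0
```

```bash
python3 plan.py 516 -223.2 207 176.6 
```

```text
now [ 489.7 -220.3  207.5] 176.63 41.325
turn toolz 0.03423803993322849 then cm [-2.65 -0.13  0.05]
```

{"method": "play_rows", "body": {
  "increments": [
    [-1,-0.1,0.05,0],
    [-1,0,0,0],
    [-0.7,0,0,0],
    [-0.5,0,0,0],
    [-0.5,0,0,0],
    [-0.3,0,0,0],
    [0,0,0,0]
  ]
}}

```text
time_s: 42.2
position: [529.4, -224.6, 206.8]
orientation: [0.03, 1.0, 0.0, -0.0]
contact_force: [0.5, 0.5, -1.5]
width: 21.6
grip_force: 40.0
```

{"method": "play_rows", "body": {
  "increments": [
    [-0.4,0,0,0],
    [-0.4,0,0,0],
    [0,0,0.2,0],
    [0,0,0.2,0],
    [0,0,0,0]
  ]
}}

```text
time_s: 42.82
position: [537.9, -225.3, 204.3]
orientation: [0.03, 1.0, -0.0, 0.001]
contact_force: [-0.8, 1.2, 5.1]
width: 21.7
grip_force: 40.0
```

```bash
python3 line.py
```

```text
42.825 [ 537.88 -225.27  204.33] 176.6 F [-0.8  1.2  5.1] tau [0.2  0.22 0.03]
lateral off rod line (world +y): -0.78 ring x world 540.9
```

{"method": "play_rows", "body": {
  "increments": [
    [0,0.05,-0.3,0],
    [-0.4,0,-0.1,0],
    [-0.4,0,0,0],
    [-0.4,0,0,0],
    [-0.3,0,0,0],
    [-0.3,0,0,0],
    [0,0,0,0]
  ]
}}

```text
time_s: 43.7
position: [555.5, -225.6, 206.7]
orientation: [0.03, 1.0, 0.0, -0.0]
contact_force: [-0.6, 0.1, -0.6]
width: 21.6
grip_force: 40.0
```

{"method": "play_rows", "body": {
  "increments": [
    [-0.3,0,0,0],
    [-0.3,0,0,0],
    [-0.3,0,0,0],
    [0,0,0,0]
  ]
}}

```text
time_s: 44.2
position: [565.0, -226.3, 207.3]
orientation: [0.03, 1.0, -0.0, 0.001]
contact_force: [-0.1, 0.2, 1.3]
width: 21.6
grip_force: 40.0
```

{"method": "play_rows", "body": {
  "increments": [
    [-0.3,0,0,0],
    [-0.2,0,0,0],
    [-0.2,0,0,0],
    [0,0,0,0]
  ]
}}

```text
time_s: 44.7
position: [571.5, -226.4, 206.3]
orientation: [0.03, 1.0, 0.0, -0.0]
contact_force: [-0.0, -0.3, -1.1]
width: 21.8
grip_force: 40.0
```

{"method": "play_rows", "body": {
  "increments": [
    [-0.2,0,0,0],
    [-0.2,0,0,0],
    [0,0,0,0]
  ]
}}

```text
time_s: 45.08
position: [575.4, -226.8, 206.7]
orientation: [0.03, 1.0, 0.0, -0.0]
contact_force: [0.4, -0.6, -1.5]
width: 21.8
grip_force: 40.0
```

{"method": "play_rows", "body": {
  "increments": [
    [-0.2,0,0,0],
    [0,0,0,0]
  ]
}}

```text
time_s: 45.32
position: [577.3, -227.0, 206.8]
orientation: [0.03, 1.0, -0.0, -0.0]
contact_force: [-0.7, -0.6, -0.3]
width: 21.3
grip_force: 40.0
```

{"method": "play_rows", "body": {
  "increments": [
    [-0.1,0,0,0],
    [0,0,0,0]
  ]
}}

```text
time_s: 45.58
position: [577.8, -227.0, 206.7]
orientation: [0.03, 1.0, 0.0, -0.001]
contact_force: [-1.0, 0.8, -0.7]
width: 21.8
grip_force: 40.1
```

{"method": "play_rows", "body": {
  "increments": [
    [-0.1,0,0,0],
    [0,0,0,0]
  ]
}}

```text
time_s: 45.82
position: [578.1, -226.9, 206.5]
orientation: [0.03, 1.0, 0.0, -0.002]
contact_force: [-5.2, 1.1, 0.4]
width: 22.0
grip_force: 40.2
```

{"method": "play_rows", "body": {
  "increments": [
    [0.12,0,0,0],
    [0,0,0.21,0],
    [0,0,0,0]
  ]
}}

```text
time_s: 46.2
position: [578.1, -227.2, 205.0]
orientation: [0.03, 1.0, -0.0, 0.0]
contact_force: [-3.1, 0.9, 1.7]
width: 21.9
grip_force: 40.3
```

{"method": "play_rows", "body": {
  "increments": [
    [0,0,0,0],
    [0,0,0,0],
    [0,0,0,0],
    [0,0,0,0]
  ],
  "hand": 6
}}

```text
time_s: 46.7
position: [578.5, -227.0, 204.8]
orientation: [0.03, 1.0, -0.0, 0.0]
contact_force: [-1.1, -0.5, -0.4]
width: 54.0
grip_force: 0.0
```

{"method": "play_rows", "body": {
  "increments": [
    [0,0,-2,0],
    [0,0,-4,0],
    [0,0,-4,0],
    [0,0,-4,0],
    [-4,0,0,0],
    [0,0,0,0],
    [0,0,0,0]
  ]
}}

```text
time_s: 47.58
position: [617.7, -229.3, 343.9]
orientation: [0.03, 1.0, 0.0, -0.001]
contact_force: [-0.4, -0.1, 0.4]
width: 60.1
grip_force: 0.0
```

```bash
python3 snap.py e1; python3 - <<'E'
from h import *
import pickle
w=pickle.load(open("e1.pkl","rb"))["image"];s=get_image("scene")["image"]
b=np.zeros((600,800,3),np.uint8)
b[:,:450]=cv2.resize(w[0:360,200:470],(450,600),interpolation=cv2.INTER_CUBIC)
b[:,450:]=cv2.resize(s[150:300,300:387],(350,600),interpolation=cv2.INTER_CUBIC)
cv2.imwrite("pics/e1.png",cv2.convertScaleAbs(b,alpha=1.3,beta=20))
E
```

```text
[ 538.6 -224.8  507.3]
(array([ 617.51000638, -229.42443756,  344.42804996]), np.float64(176.56511447453147))
```

View pics/e1.png

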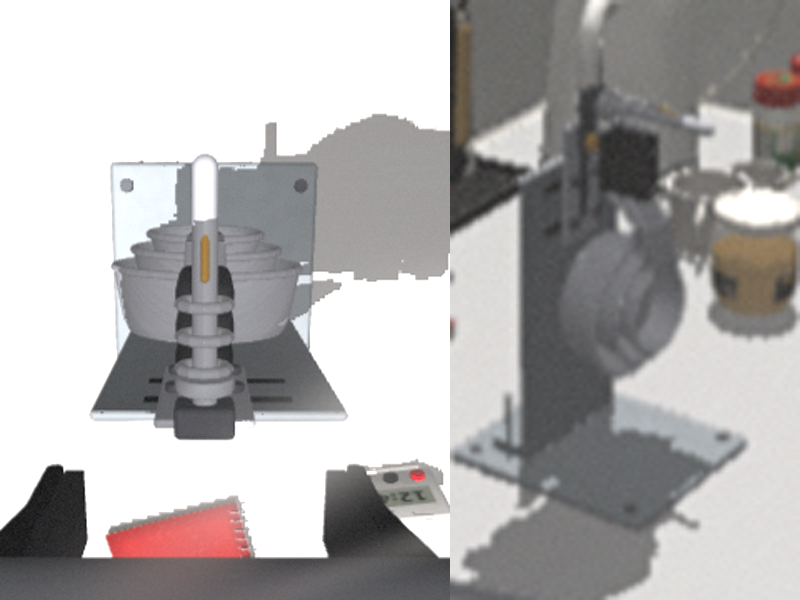

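All three rings hang on the rod (rows ~305, 338 and 368 px) with the cups nested, and the keeper (236–282 px) is up in front of them. The gripper is clear, so I'm handing in.

```bash
python3 -c "
from station import r
print(r.sign_off())"
```

```text
the job is handed in; nothing more can be done
None
```

The job is handed in at about 48 s: the large, medium and small cups hang nested on the hook in that order, bowls towards you, with the keeper up in front of all three and the gripper clear.

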